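# Find and seat the rocking cover on a leak-test manifold

### The job

The leak meter shows that one of the four pots on the leak-test manifold is not sealed because its cover is not fully home, though all four look alike. Press the covers near their edges with a fingertip until you find the one that rocks, then push that one down until it sits level and fully home, and finish with your fingertip still resting on it, and on no other cover, to show me which one it was. Nothing needs gripping or lifting; leave the loose things on and around the manifold where they are.

Things in the scene. Friction and masses are not known exactly. Their poses are not given: they have to be found in the camera images.
- manifold: fixed aluminium leak-test manifold, a square block 190 x 190 mm whose top is 22 mm above the bench, with a pipe coupling sticking out 33 mm from the middle of its +x side; origin on the bench under its centre, z up. Four steel pots, 52 mm across, stand on it at x = +-46 mm, y = +-46 mm of its frame.
- cover_a: round grey push-in cover of one of the four pots (on which pot differs from run to run), 60 mm across, ribbed rim; origin on its axis in its sealing face, 9 mm below its flat top; z up. All four covers are the same part and captive: they cannot be taken off. Three are home, and stand firm wherever they are pressed; one is loose.
- cover_b: round grey push-in cover of one of the four pots (on which pot differs from run to run), 60 mm across, ribbed rim; origin on its axis in its sealing face, 9 mm below its flat top; z up. The loose one stands level, about 3 mm short of home. Pressed 20 to 27 mm off centre with 4 to 6 N it tips about 0.1 rad, in any direction, its edge giving about 2.5 mm; let go, it springs level.
- cover_c: round grey push-in cover of one of the four pots (on which pot differs from run to run), 60 mm across, ribbed rim; origin on its axis in its sealing face, 9 mm below its flat top; z up. Pressed at the centre, the loose one is held by its seal up to about 12 N, then slides straight down 3 mm to a hard stop, stays there and no longer rocks.
- cover_d: round grey push-in cover of one of the four pots (on which pot differs from run to run), 60 mm across, ribbed rim; origin on its axis in its sealing face, 9 mm below its flat top; z up. The pots are screwed in to heights that differ by up to 5 mm, so a cover's height (origin 54 to 62 mm above the bench) does not tell whether it is home.
- spare_cell: loose steel sensor cell, 20 mm hex, 27 mm tall, standing on the manifold in the middle between the four pots; origin at the centre of its foot. Not to be disturbed.
- red_plug: loose red test plug, 19 x 55 x 19 mm, lying on the bench in front of the manifold; origin under its centre, long axis y. Not to be disturbed.
- black_plug: loose black test plug, 19 x 55 x 19 mm, lying on the bench in front of the manifold; origin under its centre, long axis y. Not to be disturbed.
- bench_key: loose hex key, 27 x 88 x 5 mm, lying on the bench to the right of the manifold; origin under its centre, long axis y. Not to be disturbed.

How it is judged (in metres and radians):
On the way:
1. the loose cover is found: it tips (more than 0.035 rad) under the fingertip (((angle between cover_a's own z axis and vertical above 0.035 rad and contact force between cover_a and the fingers above 0.3 N) or (angle between cover_b's own z axis and vertical above 0.035 rad and contact force between cover_b and the fingers above 0.3 N) or (angle between cover_c's own z axis and vertical above 0.035 rad and contact force between cover_c and the fingers above 0.3 N) or (angle between cover_d's own z axis and vertical above 0.035 rad and contact force between cover_d and the fingers above 0.3 N))), for 0.05 s.
At the end, for the whole second after the job is handed in: The one loose cover has been pushed down at least 2.3 mm from where it stood (its full way home is 3.0 to 3.4 mm), all four covers are level within 0.025 rad, the fingertips rest on that cover with 0.3 to 35 N and touch no other cover, and the other three have not shifted (1.5 mm) (((distance of cover_a from where it was at the start of the episode between 0.0023 and 0.006 m and contact force between cover_a and the fingers between 0.3 and 35 N and distance of each of cover_b, cover_c, cover_d from where it was at the start of the episode below 0.0015 m and contact force between each of cover_b, cover_c, cover_d and the fingers below 0.1 N) or (distance of cover_b from where it was at the start of the episode between 0.0023 and 0.006 m and contact force between cover_b and the fingers between 0.3 and 35 N and distance of each of cover_a, cover_c, cover_d from where it was at the start of the episode below 0.0015 m and contact force between each of cover_a, cover_c, cover_d and the fingers below 0.1 N) or (distance of cover_c from where it was at the start of the episode between 0.0023 and 0.006 m and contact force between cover_c and the fingers between 0.3 and 35 N and distance of each of cover_a, cover_b, cover_d from where it was at the start of the episode below 0.0015 m and contact force between each of cover_a, cover_b, cover_d and the fingers below 0.1 N) or (distance of cover_d from where it was at the start of the episode between 0.0023 and 0.006 m and contact force between cover_d and the fingers between 0.3 and 35 N and distance of each of cover_a, cover_b, cover_c from where it was at the start of the episode below 0.0015 m and contact force between each of cover_a, cover_b, cover_c and the fingers below 0.1 N)) and angle between each of cover_a, cover_b, cover_c, cover_d's own z axis and vertical below 0.025 rad); the arm keeps its last pose, push and grip.
It fails at once if the sensor cell between the pots is pushed away, knocked over or picked up (moved more than 20 mm) (distance of spare_cell from where it was at the start of the episode above 0.02 m).
It fails at once if the red test plug is pushed away, knocked over or picked up (moved more than 20 mm) (distance of red_plug from where it was at the start of the episode above 0.02 m).
It fails at once if the black test plug is pushed away, knocked over or picked up (moved more than 20 mm) (distance of black_plug from where it was at the start of the episode above 0.02 m).
It fails at once if the hex key is pushed away, knocked over or picked up (moved more than 20 mm) (distance of bench_key from where it was at the start of the episode above 0.02 m).
It also fails if it takes over 42 s, if anything falls off the work surface, if the arm or the gripper's body presses on something with over 40 N, if the wrist force passes 120 N, or if a joint passes its speed limit or range.

### The arm

A 6-joint arm with a two-finger parallel gripper is mounted at the origin on a cart in front of the work surface, level with it; the furniture and walls round the work are solid. World frame = base frame: x ahead of the robot, y to its left, z up, the work surface at z = 0. Lengths are in mm, angles in rad, forces in N, time in s.
With the tool pointing down it reaches from about 350 to 850 mm from the base axis. Payload 8.1 kg.
Tool frame: the origin (TCP) lies at the very end of the fingers, on their centre line; the grasp point (between the pads) lies 19 mm behind it (arm.grip_point_offset is the z of the grasp point in the tool frame, in mm); z points along the fingers, y is the direction in which the jaws open and shut (so a half turn about z gives the same grasp; the last joint's range is limited). The gripper opens to 93 mm and grips with 3 to 60 N. Pads are 15 mm wide; open, the fingers measure 128 mm over their backs; the gripper's body (75 mm by 188 mm) begins 65 mm behind the grasp point.
Start: joints at [1.217, 0.13, 1.488, -0, 1.523, -0.085], TCP at [159.323, 578.465, 218.635] pointing down, gripper open.
Joint ranges: [-2.96, 2.96], [-0.89, 2.26], [0.02, 2.5], [-1.34, 4.48], [0, 2.73], [-2.66, 2.66]. Speed limits (rad/s): [2.39, 2.39, 2.79, 3.14, 3.14, 3.14].

### API

Orientations are given as a unit quaternion [w, x, y, z].
In Python, from workcell import arm gives the robot as it stands. The module is installed in compiled form; this text tells all that it offers.
- The arm moves only by the shell command python3 -m pendant 'ROWS' [FORCE]. ROWS is JSON, a list of rows, each a list of 5 numbers: the shift along the world's x, y, z scaled (see below), then the turn about the world's z scaled (see below), then the gripper's target within -1 to 1 (fully open at 1, half-way at 0, shut at -1). In form: [[tx, ty, tz, roll, grip], ...]. A call has 1 to 8 rows; each row shifts and turns the commanded pose from where the row before left it; what a row does not reach is not made up. The controller multiplies each number of a shift by 0.05 m and each number of a turn by 0.08 rad. A row lasts 1/10 s, in which the tool goes at most 50 mm and 8.59 degrees, less where a joint would pass 70% of its speed; a pose out of reach is approached as far as the arm can. A call with a number of a shift or a turn outside -1 to 1 is refused whole. A call with a gripper value outside its range is refused whole. The fingers move at their own pace and stop on an object; FORCE is the grip in N (left out, the last holds). Time passes only in rows, so rows that do not move let the fingers close. It gives the time, the measured TCP pose, the force and the opening at its end, in the units of the state.
- arm.read_state(): the state, without advancing time (a new reading comes with each control period).
- arm.capture(name): name is "scene" or "side" or "wrist"; returns a dict with "pixels" (384x512x3 uint8, red, green, blue), "vertical_fov" (degrees; the focal length in pixels is half the picture's height over the tangent of half this angle, whatever the lens; pixels are square), "cx", "cy" (the principal point, pixels), "xyz" and "attitude" of the camera in the world; the wrist camera has in their place "mount" (4x4, takes a point from camera to tool coordinates, whose origin is the TCP and whose axes are the flange's). Camera axes: x right, y down, z forward; pixel columns grow to the right and rows downward; lengths in mm; the calibration is good to about 2 mm. A picture is of the moment at which its call begins: read the wrist's pose just before it. There is no depth.
- arm.finish_job(): hands the job in, once; it reports no verdict.
Trained networks look in a picture, given as the dict that the camera call returned (one of the last four; its "shot" number tells which), for a name from the list of things; names that differ only in an ending like _2 or _b are one class to them, and where a whole thing is asked for, a point or a joint stands for the part that bears it (a point fixed in the world has none). Each returns a list of dicts, best first, with "p" (0 to 1); they miss things now and then, are a little off and sometimes report something else, mostly with a low value. They report only what shows in the picture. A call takes as long as a camera call.
- arm.silhouettes(picture, query): "pixels" (384x512 bool, what is visible of it).
- arm.mark_of(picture, query): "centre" ([x, y, z] in mm, in world coordinates, good to about 4 mm: a listed point, or the origin of a listed thing).
The state is a dict: "time": time; "q": joint angles; "qvel": joint speeds; "effort": joint torques, N m; "ee_pos": TCP position; "eef_rot": TCP orientation; "ft_force": force on the tool from outside, world axes, zero at the start; "ft_torque": the same for the moment, N m; "gripper_width": finger opening in mm.
Only numpy, scipy, OpenCV 4.12 (cv2) and the standard library are available. Lean on these libraries where they do the work, as an engineer would, in place of code of your own. Each camera call takes 0.05 s, during which the arm holds its last target.

## Working session

There is one attempt and no reset: what is moved stays moved. The work goes in short steps, Python scripts to look and compute and a shell command to move; the robot and the scene stay as the last step left them, time stands still between calls to the robot, and variables do not carry over. Pictures are saved under pics/ and viewed, and the job is handed in when it is done.

```bash
mkdir -p pics; ls; cat > h.py <<'E'
import numpy as np,cv2
from workcell import arm
def save(p,n): cv2.imwrite('pics/'+n,cv2.cvtColor(p['pixels'],cv2.COLOR_RGB2BGR))
E
python3 - <<'E'
from h import *
s=arm.read_state();print(s)
for n in ['scene','side']:
    p=arm.capture(n);save(p,n+'0.png');print(n,p['xyz'],p['attitude'],p['vertical_fov'])
    for q in ['manifold','cover_a','spare_cell','red_plug','black_plug','bench_key']:
        print(q,[(np.round(m['centre']).tolist(),round(m['p'],2)) for m in arm.mark_of(p,q)])
E
```

```text
pics
{'time': 0.0, 'q': array([ 1.21661292e+00,  1.31179923e-01,  1.48926546e+00,  2.94382642e-06,
        1.52301419e+00, -8.54031344e-02]), 'qvel': array([ 1.71073866e-03,  2.40214772e-03, -7.05063162e-04,  1.86588751e-03,
        8.73792637e-05, -7.04904491e-04]), 'effort': array([-2.47828866e-03, -5.59841073e+01, -4.91761279e+01,  7.62085430e-02,
        3.58205033e-02, -1.76065969e-04]), 'ee_pos': array([159.11307024, 577.92339645, 217.58384978]), 'eef_rot': array([-2.04955058e-04,  1.33985983e-01,  9.90982787e-01, -9.10682626e-04]), 'ft_force': array([ 0.46810314, -0.25907523, -0.14049384]), 'ft_torque': array([ 0.00898786,  0.02621907, -0.01670257]), 'gripper_width': 92.91153521317302}
scene [237.82936497 575.57184497 677.26163219] [ 0.09601481 -0.23159368  0.89777744 -0.36213421] 49.49793580109762
manifold [([602.0, 109.0, 1.0], 0.94), ([603.0, 110.0, 22.0], 0.65)]
cover_a [([563.0, 159.0, 51.0], 0.93), ([653.0, 143.0, 52.0], 0.89), ([639.0, 52.0, 55.0], 0.88), ([548.0, 71.0, 62.0], 0.57)]
spare_cell [([602.0, 109.0, 22.0], 0.4)]
red_plug [([476.0, 174.0, -2.0], 0.55)]
black_plug [([464.0, 95.0, 3.0], 0.64)]
bench_key [([594.0, -16.0, -1.0], 0.51)]
side [ 196.24356083 -439.90602147  626.73707152] [-0.40068913  0.86865356 -0.26195501  0.12754915] 45.82366857018057
manifold [([598.0, 108.0, 0.0], 0.6)]
cover_a [([563.0, 156.0, 56.0], 0.97), ([550.0, 71.0, 62.0], 0.66), ([654.0, 145.0, 54.0], 0.61), ([638.0, 54.0, 57.0], 0.61)]
spare_cell [([597.0, 108.0, 26.0], 0.41)]
red_plug [([471.0, 176.0, -1.0], 0.65)]
black_plug [([468.0, 91.0, 3.0], 0.75)]
bench_key []
```

View pics/scene0.png

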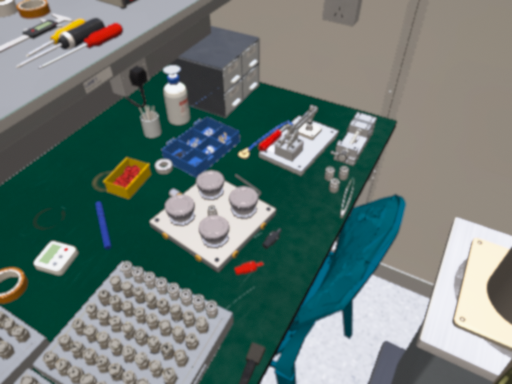

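View pics/side0.png

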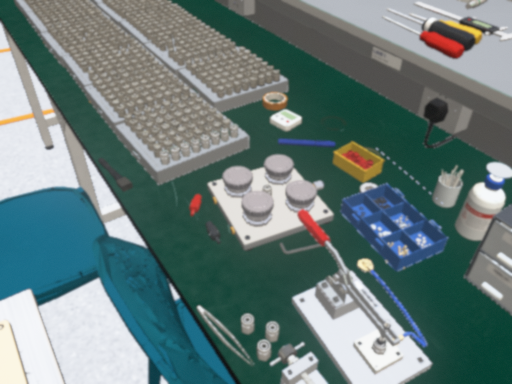

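The scene view shows the four covers at about (180,207), (211,183), (243,202) and (213,229), with the plugs at (248,268) and (272,238). The side view agrees. The manifold is yawed about -10°. Next I'll move over it with the jaws closing and take a wrist picture.

```bash
python3 -m pendant '[[0.55,-0.6,0,0,-1],[0.55,-0.6,0,0,-1],[0.55,-0.6,0,0,-1],[0.55,-0.6,0,0,-1],[0.55,-0.6,0,0,-1],[0.55,-0.6,0,0,-1],[0.55,-0.6,0,0,-1],[0.55,-0.6,0,0,-1]]' 20
python3 -m pendant '[[0.55,-0.6,0,0,-1],[0.55,-0.6,0,0,-1],[0.55,-0.6,0,0,-1],[0.55,-0.6,0,0,-1],[0.55,-0.6,0,0,-1],[0.55,-0.6,0,0,-1],[0.3,-0.3,0,0,-1],[0,0,0,0,-1]]'
python3 - <<'E'
from h import *
s=arm.read_state();print(s['ee_pos'],s['eef_rot'],s['gripper_width'])
p=arm.capture('wrist');save(p,'w0.png');print(p['mount'])
for q in ['manifold','cover_a','spare_cell','red_plug','black_plug','bench_key']:
    print(q,[(np.round(m['centre']).tolist(),round(m['p'],2)) for m in arm.mark_of(p,q)])
E
```

```text
time: 1.5
ee_pos: [380.2, 337.1, 218.9]
eef_rot: [0.0, 0.134, 0.991, 0.0]
ft_force: [0.9, 0.6, -0.5]
gripper_width: 33.7
time: 2.3
ee_pos: [560.8, 141.0, 218.4]
eef_rot: [0.0, 0.136, 0.991, -0.0]
ft_force: [0.6, 0.9, -0.3]
gripper_width: 0.7
[560.81213801 140.99499715 218.37265248] [ 1.04086018e-04  1.35693206e-01  9.90750848e-01 -3.17323962e-04] 0.7228001829552619
[[ 1.19604329e-04 -9.65239060e-01 -2.61368594e-01  7.20574517e+01]
 [ 9.99999685e-01 -8.97194265e-05  7.88943245e-04 -1.07629176e+00]
 [-7.84968677e-04 -2.61368606e-01  9.65238745e-01 -1.65891603e+02]
 [ 0.00000000e+00  0.00000000e+00  0.00000000e+00  1.00000000e+00]]
manifold [([602.0, 104.0, -2.0], 0.62)]
cover_a [([642.0, 55.0, 58.0], 0.87), ([655.0, 144.0, 53.0], 0.78), ([561.0, 160.0, 54.0], 0.69), ([548.0, 68.0, 60.0], 0.62)]
spare_cell [([599.0, 109.0, 15.0], 0.61), ([467.0, 89.0, 1.0], 0.55)]
red_plug [([472.0, 181.0, 3.0], 0.77)]
black_plug [([468.0, 91.0, 4.0], 0.68), ([471.0, 177.0, 1.0], 0.17)]
bench_key []
```

View pics/w0.png

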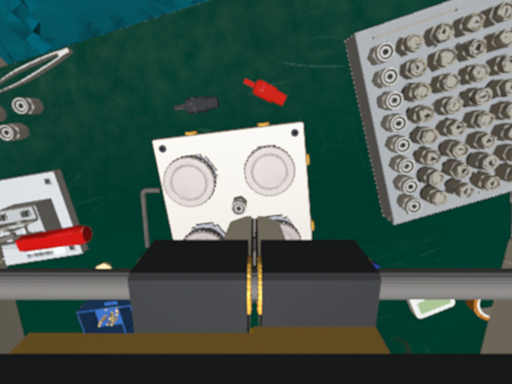

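```bash
python3 - <<'E'
from h import *
# mean of 3 views; rigid square fit
P=np.array([np.mean(a,0) for a in [[(563,159,51),(563,156,56),(561,160,54)],[(653,143,52),(654,145,54),(655,144,53)],[(639,52,55),(638,54,57),(642,55,58)],[(548,71,62),(550,71,62),(548,68,60)]]])
M=np.array([(-46,46),(46,46),(46,-46),(-46,-46)],float)
c=P[:,:2].mean(0);Q=P[:,:2]-c
th=np.arctan2((M[:,0]*Q[:,1]-M[:,1]*Q[:,0]).sum(),(M*Q).sum())
R=np.array([[np.cos(th),-np.sin(th)],[np.sin(th),np.cos(th)]])
print(c,th,'\n',(M@R.T+c).round(1),'\n',P.round(1)); print('ux',R[:,0])
E
```

```text
[601.16666667 106.5       ] -0.16095708519631605 
 [[563.1 159.3]
 [653.9 144.5]
 [639.2  53.7]
 [548.4  68.5]] 
 [[562.3 158.3  53.7]
 [654.  144.   53. ]
 [639.7  53.7  56.7]
 [548.7  70.   61.3]]
ux [ 0.98707435 -0.16026299]
```

The wrist view shows two covers at (189,180) and (269,170), the cell at (239,205), the plugs at (197,103) and (267,92), the hex key at (150,210) and the clamp's red handle tip at (90,233). I'll check the handle height for body clearance and then test the first cover.

```bash
python3 - <<'E'
from h import *
from scipy.spatial.transform import Rotation as Ro
from scipy.optimize import least_squares
def ray(n,uv):
    p=arm.capture(n)
    f=192/np.tan(np.radians(p['vertical_fov'])/2)
    d=np.array([(uv[0]-p['cx'])/f,(uv[1]-p['cy'])/f,1])
    if n=='wrist':
        s=arm.read_state();w,x,y,z=s['eef_rot'];R=Ro.from_quat([x,y,z,w]).as_matrix();M=p['mount']
        return s['ee_pos']+R@M[:3,3],R@M[:3,:3]@d
    w,x,y,z=p['attitude'];return p['xyz'],Ro.from_quat([x,y,z,w]).as_matrix()@d
rs=[ray('side',(301,213)),ray('wrist',(90,233))]
A=np.zeros((3,3));b=np.zeros(3)
for o,d in rs:
    d=d/np.linalg.norm(d);N=np.eye(3)-np.outer(d,d);A+=N;b+=N@o
x=np.linalg.solve(A,b);print(x,[np.linalg.norm(np.cross(x-o,d/np.linalg.norm(d))) for o,d in rs])
E
python3 -m pendant '[[-0.5,0.44,0,0.7,-1],[0,0,-0.8,0.7,-1],[0,0,-0.8,0,-1],[0,0,-0.8,0,-1],[0,0,-0.2,0,-1],[0,0,0,0,-1]]'
```

```text
[564.7995228  -34.5156973  108.75344889] [np.float64(0.7648725666204045), np.float64(0.7648725666204782)]
time: 3.35
ee_pos: [532.7, 165.4, 87.1]
eef_rot: [-0.002, 0.078, 0.997, -0.001]
ft_force: [-0.6, -0.7, -0.6]
gripper_width: 0.9
```

```bash
python3 -m pendant '[[0.06,-0.05,-0.15,0,-1],[0,0,-0.15,0,-1],[0,0,-0.04,0,-1],[0,0,-0.02,0,-1],[0,0,-0.02,0,-1],[0,0,0,0,-1]]'
```

```text
time: 3.95
ee_pos: [537.5, 163.0, 69.9]
eef_rot: [0.0, 0.078, 0.997, 0.0]
ft_force: [-0.2, 0.7, -0.4]
gripper_width: 0.7
```

```bash
python3 -m pendant '[[0,0,-0.02,0,-1],[0,0,-0.02,0,-1],[0,0,0,0,-1]]'; python3 -m pendant '[[0,0,-0.02,0,-1],[0,0,-0.02,0,-1],[0,0,0,0,-1]]'
```

```text
time: 4.25
ee_pos: [537.2, 162.9, 67.5]
eef_rot: [-0.0, 0.078, 0.997, -0.0]
ft_force: [-0.7, 0.0, 0.4]
gripper_width: 0.2
time: 4.55
ee_pos: [537.2, 162.9, 65.4]
eef_rot: [-0.0, 0.078, 0.997, -0.0]
ft_force: [0.3, -0.4, 0.3]
gripper_width: 0.6
```

```bash
for i in 1; do python3 -m pendant '[[0,0,-0.02,0,-1],[0,0,0,0,-1]]'; python3 -m pendant '[[0,0,-0.02,0,-1],[0,0,0,0,-1]]'; fi 2>/dev/null; true
```

```text
bash: syntax error near unexpected token `fi'
bash: `for i in 1; do python3 -m pendant '[[0,0,-0.02,0,-1],[0,0,0,0,-1]]'; python3 -m pendant '[[0,0,-0.02,0,-1],[0,0,0,0,-1]]'; fi 2>/dev/null; true'
```

```bash
python3 -m pendant '[[0,0,-0.02,0,-1],[0,0,0,0,-1]]'; python3 -m pendant '[[0,0,-0.02,0,-1],[0,0,0,0,-1]]'
```

```text
time: 4.75
ee_pos: [537.3, 162.9, 64.5]
eef_rot: [-0.0, 0.078, 0.997, -0.0]
ft_force: [-0.2, 0.8, 0.0]
gripper_width: 0.4
time: 4.95
ee_pos: [537.2, 163.0, 63.5]
eef_rot: [-0.0, 0.078, 0.997, -0.0]
ft_force: [0.0, 0.3, -0.3]
gripper_width: 0.4
```

```bash
python3 -m pendant '[[0,0,-0.02,0,-1],[0,0,0,0,-1]]'|egrep 'pos|force'; python3 -m pendant '[[0,0,-0.02,0,-1],[0,0,0,0,-1]]'|egrep 'pos|force'
```

```text
ee_pos: [537.4, 163.0, 63.1]
ft_force: [-1.9, -0.2, 3.8]
ee_pos: [537.4, 163.0, 62.6]
ft_force: [-4.9, -0.9, 9.5]
```

Cover 1 at (563,159) gives a firm stop: 9.5 N with under 1 mm of give. Next is cover 2, pressed at its +x edge.

```bash
python3 -m pendant '[[0,0,0.4,0,-1],[0.7,-0.115,0,0,-1],[0.7,-0.115,0,0,-1],[0.7,-0.115,0,0,-1],[0.72,-0.115,0,0,-1],[0,0,-0.2,0,-1],[0,0,-0.1,0,-1],[0,0,0,0,-1]]'
```

```text
time: 6.15
ee_pos: [677.0, 140.1, 65.3]
eef_rot: [-0.001, 0.078, 0.997, -0.0]
ft_force: [-0.1, -0.5, 0.0]
gripper_width: 0.9
```

```bash
python3 -m pendant '[[0.03,0,-0.02,0,-1],[0,0,0,0,-1]]'|egrep 'pos|force'; python3 -m pendant '[[0,0,-0.02,0,-1],[0,0,0,0,-1]]'|egrep 'pos|force'; python3 -m pendant '[[0,0,-0.02,0,-1],[0,0,0,0,-1]]'|egrep 'pos|force'
```

```text
ee_pos: [679.2, 140.4, 66.0]
ft_force: [-0.6, 0.8, -0.3]
ee_pos: [679.6, 140.1, 64.9]
ft_force: [-0.4, -0.0, -0.6]
ee_pos: [679.9, 140.1, 64.2]
ft_force: [-1.7, 1.0, 3.4]
```

```bash
python3 -m pendant '[[0,0,-0.02,0,-1],[0,0,0,0,-1]]'|egrep 'pos|force'
```

```text
ee_pos: [680.0, 140.1, 64.0]
ft_force: [-5.3, -0.2, 8.5]
```

Cover 2 is firm as well. Next is cover 3.

```bash
python3 -m pendant '[[0,0,0.4,0,-1],[-0.11,-0.6,0,0,-1],[-0.11,-0.6,0,0,-1],[-0.1,-0.6,0,0,-1],[0,0,-0.2,0,-1],[0,0,-0.06,0,-1],[0,0,0,0,-1]]'|egrep 'pos|force'; python3 -m pendant '[[0,0,-0.02,0,-1],[0,0,0,0,-1]]'|egrep 'pos|force'
```

```text
ee_pos: [663.1, 50.7, 68.4]
ft_force: [-0.1, -0.4, 0.1]
ee_pos: [663.9, 50.9, 68.6]
ft_force: [0.0, 0.2, -0.3]
```

```bash
python3 -m pendant '[[0,0,-0.02,0,-1],[0,0,0,0,-1]]'|egrep 'pos|force'; python3 -m pendant '[[0,0,-0.02,0,-1],[0,0,0,0,-1]]'|egrep 'pos|force'
```

```text
ee_pos: [663.9, 50.4, 67.7]
ft_force: [0.7, -0.1, -0.4]
ee_pos: [663.8, 50.0, 66.5]
ft_force: [0.1, 0.6, -0.1]
```

```bash
python3 -m pendant '[[0,0,-0.02,0,-1],[0,0,0,0,-1]]'|egrep 'pos|force'; python3 -m pendant '[[0,0,-0.02,0,-1],[0,0,0,0,-1]]'|egrep 'pos|force'
```

```text
ee_pos: [663.7, 49.9, 65.4]
ft_force: [0.3, -0.4, 0.5]
ee_pos: [663.9, 49.9, 64.7]
ft_force: [0.2, 0.2, -0.3]
```

```bash
python3 -m pendant '[[0,0,-0.02,0,-1],[0,0,0,0,-1]]'|egrep 'pos|force'; python3 -m pendant '[[0,0,-0.02,0,-1],[0,0,0,0,-1]]'|egrep 'pos|force'
```

```text
ee_pos: [664.0, 50.0, 64.5]
ft_force: [-3.0, 0.4, 5.5]
ee_pos: [664.0, 49.9, 64.1]
ft_force: [-4.7, 0.8, 8.9]
```

Cover 3 is firm too. Cover 4 is next, and I'll confirm there whether it rocks.

```bash
python3 -m pendant '[[0,0,0.5,0,-1],[-0.7,0.115,0,0,-1],[-0.7,0.115,0,0,-1],[-0.7,0.115,0,0,-1],[-0.71,0.115,0,0,-1],[0,0,-0.26,0,-1],[0,0,0,0,-1]]'|egrep 'pos|force'; python3 -m pendant '[[0,0,-0.02,0,-1],[0,0,0,0,-1]]'|egrep 'pos|force'
```

```text
ee_pos: [522.0, 73.0, 73.3]
ft_force: [-0.5, -0.4, -0.5]
ee_pos: [524.6, 72.7, 74.0]
ft_force: [0.7, -0.0, 0.6]
```

```bash
python3 -m pendant '[[0,0,-0.02,0,-1],[0,0,0,0,-1]]'|egrep 'pos|force'; python3 -m pendant '[[0,0,-0.02,0,-1],[0,0,0,0,-1]]'|egrep 'pos|force';python3 -m pendant '[[0,0,-0.02,0,-1],[0,0,0,0,-1]]'|egrep 'pos|force'
```

```text
ee_pos: [523.9, 72.8, 72.6]
ft_force: [0.5, 0.1, 0.4]
ee_pos: [523.4, 72.9, 71.5]
ft_force: [0.2, 0.2, 0.1]
ee_pos: [523.2, 73.0, 70.5]
ft_force: [-1.0, -0.2, 1.2]
```

```bash
python3 -m pendant '[[0,0,-0.02,0,-1],[0,0,0,0,-1]]'|egrep 'pos|force'; python3 -m pendant '[[0,0,-0.02,0,-1],[0,0,0,0,-1]]'|egrep 'pos|force'
```

```text
ee_pos: [523.2, 73.0, 69.5]
ft_force: [-1.0, -0.2, 0.8]
ee_pos: [523.1, 73.0, 68.6]
ft_force: [-2.2, 0.9, 2.4]
```

```bash
python3 -m pendant '[[0,0,-0.02,0,-1],[0,0,0,0,-1]]'|egrep 'pos|force'
```

```text
ee_pos: [523.0, 73.1, 67.7]
ft_force: [-4.2, 0.4, 5.8]
```

Cover 4, at (548,69), gave about 3 mm at 1–6 N, so it's the one that rocks. I'll take a quick picture of it tipped, then lift, centre and press.

```bash
python3 - <<'E'
from h import *
p=arm.capture('side');cv2.imwrite('pics/tip.png',cv2.resize(cv2.cvtColor(p['pixels'][120:270,180:380],cv2.COLOR_RGB2BGR),None,fx=4,fy=4,interpolation=cv2.INTER_CUBIC))
E
python3 -m pendant '[[0,0,0.15,0,-1],[0,0,0.05,0,-1],[0.5,-0.08,0,0,-1],[0,0,0,0,-1],[0,0,0,0,-1]]'|egrep 'pos|force|time'
```

```text
time: 11.7
ee_pos: [548.6, 68.8, 77.7]
ft_force: [-0.5, -0.2, -0.4]
```

View pics/tip.png

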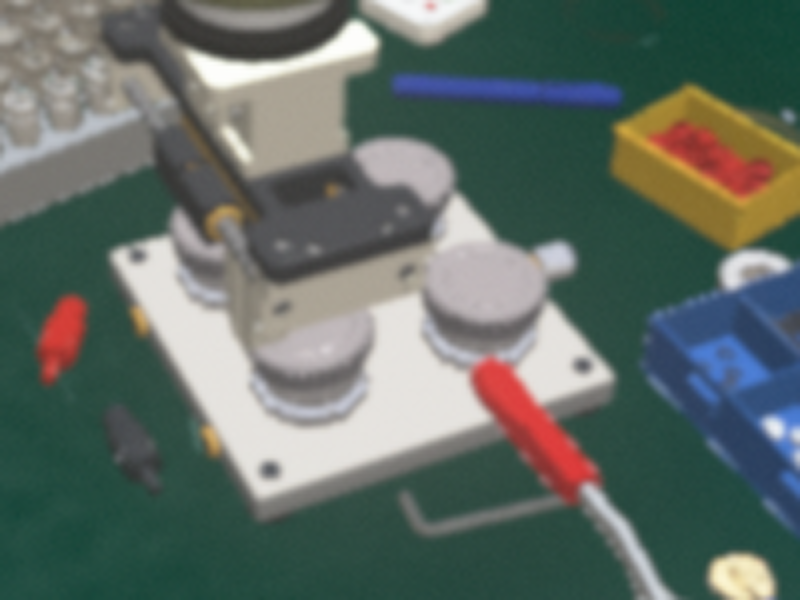

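```bash
python3 - <<'E'
from h import *
for n in ['side','scene']:
    p=arm.capture(n)
    cv2.imwrite('pics/c_%s.png'%n,cv2.resize(cv2.cvtColor(p['pixels'][120:270,150:350],cv2.COLOR_RGB2BGR),None,fx=4,fy=4,interpolation=cv2.INTER_CUBIC))
    print([(np.round(m['centre']).tolist(),round(m['p'],2)) for m in arm.mark_of(p,'cover_a')])
E
```

```text
[([639.0, 54.0, 59.0], 0.69), ([563.0, 154.0, 54.0], 0.63), ([548.0, 69.0, 65.0], 0.57)]
[([563.0, 156.0, 51.0], 0.95), ([651.0, 140.0, 54.0], 0.79), ([549.0, 65.0, 61.0], 0.78), ([641.0, 54.0, 58.0], 0.56)]
```

The picture shows the fingertip on the near cover, at (310,345) in the crop, which dips toward the plugs. The plugs, key and neighbouring covers are untouched. The tool is now centred over that cover and I'm pressing down.

```bash
python3 -m pendant '[[0,0,-0.12,0,-1],[0,0,-0.02,0,-1],[0,0,0,0,-1]]'|egrep 'pos|force'; python3 -m pendant '[[0,0,-0.02,0,-1],[0,0,0,0,-1]]'|egrep 'pos|force';python3 -m pendant '[[0,0,-0.02,0,-1],[0,0,0,0,-1]]'|egrep 'pos|force'
```

```text
ee_pos: [548.0, 69.0, 70.4]
ft_force: [-0.7, 0.4, -0.3]
ee_pos: [548.3, 69.1, 70.2]
ft_force: [-2.5, -0.7, 5.8]
ee_pos: [548.4, 69.1, 69.6]
ft_force: [-4.3, 0.7, 9.3]
```

```bash
python3 -m pendant '[[0,0,-0.02,0,-1],[0,0,0,0,-1]]'|egrep 'pos|force';python3 -m pendant '[[0,0,-0.02,0,-1],[0,0,0,0,-1]]'|egrep 'pos|force'
```

```text
ee_pos: [548.4, 69.1, 68.7]
ft_force: [-5.0, -0.1, 10.1]
ee_pos: [548.5, 69.1, 67.8]
ft_force: [-5.3, 0.7, 11.2]
```

Started at about 70.4 and it is now sliding at roughly 11 N. I'll continue to the hard stop.

```bash
python3 -m pendant '[[0,0,-0.02,0,-1],[0,0,0,0,-1]]'|egrep 'pos|force';python3 -m pendant '[[0,0,-0.02,0,-1],[0,0,0,0,-1]]'|egrep 'pos|force'
```

```text
ee_pos: [548.3, 69.0, 66.9]
ft_force: [-5.6, -0.7, 11.9]
ee_pos: [548.4, 69.0, 66.7]
ft_force: [-9.8, -0.1, 18.9]
```

```bash
python3 -m pendant '[[0,0,-0.02,0,-1],[0,0,0,0,-1]]'|egrep 'pos|force'
```

```text
ee_pos: [548.5, 69.0, 66.5]
ft_force: [-13.9, -0.9, 25.8]
```

The cover is at the hard stop: force climbs to 26 N with only about 0.2 mm more travel. I'll recheck the edge to see that it no longer rocks, then go back to the centre.

```bash
python3 -m pendant '[[0,0,0.15,0,-1],[-0.48,0.08,0,0,-1],[0,0,0,0,-1],[0,0,-0.08,0,-1],[0,0,0,0,-1]]'|egrep 'pos|force';python3 -m pendant '[[0,0,-0.02,0,-1],[0,0,0,0,-1]]'|egrep 'pos|force'
```

```text
ee_pos: [524.8, 73.0, 66.9]
ft_force: [-0.1, -0.1, 0.6]
ee_pos: [524.8, 73.0, 66.7]
ft_force: [-2.9, 0.9, 6.8]
```

Firm at the edge now: 6.8 N with 0.2 mm of give, at the same height as the centre. Returning to the centre.

```bash
python3 -m pendant '[[0,0,0.1,0,-1],[0.48,-0.08,0,0,-1],[0,0,0,0,-1],[0,0,-0.1,0,-1],[0,0,-0.02,0,-1],[0,0,0,0,-1],[0,0,0,0,-1]]'|egrep 'pos|force|time'
python3 - <<'E'
from h import *
p=arm.capture('side')
cv2.imwrite('pics/end.png',cv2.resize(cv2.cvtColor(p['pixels'][120:270,180:380],cv2.COLOR_RGB2BGR),None,fx=4,fy=4,interpolation=cv2.INTER_CUBIC))
s=arm.read_state();print(s['ee_pos'],s['ft_force'])
E
```

```text
time: 15.0
ee_pos: [549.3, 68.8, 66.8]
ft_force: [-1.4, -0.8, 11.3]
[549.28222003  68.8219521   66.73746083] [-1.10495043 -0.30886128 11.56800965]
```

View pics/end.png

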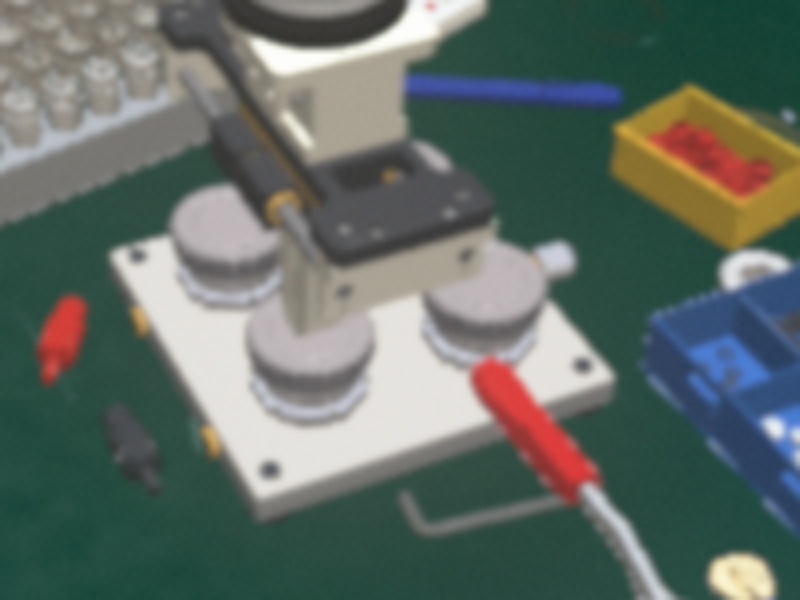

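The final picture shows the fingertip on the centre of the near cover at (310,330) in the crop, with the cover level. The plugs at (63,335) and (132,445) and the key at (480,520) are where they were. Handing in.

```bash
python3 -c "
from workcell import arm
print(arm.finish_job())"
```

```text
the job is handed in; nothing more can be done
None
```

I found the loose cover, pushed it fully home, and handed the job in at about 15 s with the fingertip still resting on it. It is the one at about x 548, y 69 mm: the pot nearest the robot, on its right.

- **Finding it:** I pressed all four covers near their edges. Three stood firm, taking about 9 N with under 1 mm of give. The fourth gave about 3 mm at 1–6 N.
- **Seating it:** Pressed at the centre, it slid from about z 70.4 to 66.7 mm at 10–12 N. It then hit a hard stop, where the force rose to 26 N with only 0.2 mm more travel. That measured slide is slightly more than the stated 3.0–3.4 mm; I put the difference down to arm bending and sensor noise.
- **Checking it:** Pressed again at the edge it no longer rocked, giving 0.2 mm at 6.8 N, and it stood at the same height as the centre.
- **At hand-in:** The fingertip was on the centre of that cover at about 11.5 N and on no other cover. In the last side picture the plugs and hex key had not moved. The gripper hid the sensor cell between the pots in that picture, so I could not check it there, but the fingers were never lowered near it.

No check failed. A sideways force of about half the vertical force appeared in nearly every press, on both sides of the covers, so I took it as arm flex and friction.

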